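Set a T-nut in an off-cut with the bench arbor press

TASK

One of the three wooden off-cuts has a T-nut that still stands proud of the wood. Lay that off-cut flat on the bed of the arbor press, lengthwise into the throat, with its T-nut centred under the ram and let go of it; then push the press lever all the way down so that the ram drives the nut home, and let the lever spring back up, leaving the off-cut lying on the bed. Do not disturb the two finished off-cuts, the hammer or the tape measure.

Things in the scene. Friction and masses are not known exactly. Their poses are not given: they have to be found in the camera images.
- work_block: the off-cut to be worked: pine block 42 x 115 x 30 mm, lying flat, 0.12 kg; origin at the centre of its underside, its own y along the 115 mm length, x across the 42 mm, z up. In the centre of its top face sits a steel T-nut whose 31 mm round, 2 mm thick flange stands on prongs 7 mm above the wood (highest point 39 mm above the underside)
- tnut_top (a point): centre of the upper face of that T-nut's flange, on the block's centre line; z up. 39 mm above the block's underside now, 32 mm when driven home
- tnut_depth (a joint): how far the T-nut has been driven in, m: 0 = standing 7 mm proud, 0.007 = home with its flange down on the wood. It is tight (about 40 N) and stays where it is left
- done_block_a: a finished off-cut of the same size (42 x 115 x 30 mm), T-nut flange already down on the wood; origin at the centre of its underside, y along its length; leave it alone
- done_block_b: the other finished off-cut, same size, T-nut already home; origin at the centre of its underside, y along its length; leave it alone
- press: grey cast bench arbor press, fixed. Origin on the bench under the ram axis; own x points into the throat (away from the open front), y left, z up. Foot 120 mm wide, x -72 to +143 mm, 18 mm high; bed plate 130 (x) x 90 (y) mm centred under the ram, top at z = 30 mm; column from x = 76 mm on, 52 mm wide; spring drum on the left of the head reaches y = +55 mm
- bed_centre (a point): point on the top of the bed plate exactly under the ram axis (press frame 0, 0, 30 mm), axes as the press; the T-nut belongs above this point
- ram_foot (a point): centre of the lower face of the ram's round foot, 30 mm across; 95 mm above the bench (65 mm above the bed) with the lever up; the ram moves straight down 30 mm per rad of lever
- lever_knob (a point): centre of the black ball, 32 mm across, on the end of the press lever, a 13 mm round bar on the right of the head. The lever turns about a shaft along the press's y through press-frame x = 42, z = 195 mm; bar and ball lie in the plane y = -53 mm, the ball 175 mm from the shaft; at rest the lever points to the front and 46 degrees up
- press_lever (a joint): angle of the press lever, rad: 0 = up at rest, grows as it is pushed down, stop at 1.15 (20 degrees below level). A spring returns it; 5 to 9 N at the ball empty, 15 N while driving the nut. With the off-cut on the bed the ram meets the T-nut at about 0.87 and the nut is home at about 1.1
- hammer: hammer, 292 mm long, wooden handle, lying to the right of the press; origin at the centre of its underside; leave it alone
- tape_measure: tape measure, 34 x 72 x 62 mm, standing to the right of the press; origin at the centre of its underside; leave it alone
- head_front (a point): middle of the lower front edge of the press head (press frame x = -40, z = 155 mm). The head, 60 mm wide, 72 mm high, overhangs the bed from here back to the column, so a gripper pointing straight down cannot set a block under the ram: come in from the front with the tool leaning back about 30 degrees, fingers pointing down and into the throat

How it is judged:
By the outcome, as a careful person would: the job done as asked, in the order asked, and still so for the second after the job is handed in, with the robot touching nothing.
It also fails if it takes over 64 s, if anything falls off the work surface, if the arm or the gripper's body presses on something with over 40 N, if the wrist force passes 120 N, or if a joint passes its speed limit or range.

ROBOT

A 6-joint arm with a two-finger parallel gripper is mounted at the origin on a cart in front of the work surface, level with it; the furniture and walls round the work are solid. World frame = base frame: x ahead of the robot, y to its left, z up, the work surface at z = 0. Lengths are in m, angles in rad, forces in N, time in s.
With the tool pointing down it reaches from about 0.35 to 0.975 m from the base axis. Payload 4.9 kg.
Tool frame: the origin (TCP) lies on the centre line of the jaws, within the pads' length; the fingertips stand bot.tip_reach ahead of it and the grasp point (between the pads) lies 6 mm ahead of it (bot.tip_reach is the distance from the TCP to the fingertips, in m); z points along the fingers, y is the line along which they close (so a half turn about z gives the same grasp; the last joint's range is limited). The gripper opens to 85 mm and grips with 20 to 120 N. Pads are 22 mm wide; open, the fingers measure 114 mm over their backs; the gripper's body (76 mm by 85 mm) begins 54 mm behind the grasp point. The pads swing forward as they close: fully open they stand 13 mm farther back than shut.
Start: joints at [-1.345, 0.053, 1.613, -0, 1.476, -0.119], TCP at [0.211, -0.588, 0.256] pointing down, gripper open.
Joint ranges: [-3.01, 3.01], [-1.01, 2.22], [0.06, 2.58], [-1.02, 4.17], [0.09, 2.62], [-3.14, 3.14]. Speed limits (rad/s): [2.57, 2.57, 3.14, 3.14, 3.14, 3.14].

INTERFACE

Orientations are given as [roll, pitch, yaw] about the fixed x, y, z axes, in that order (R = Rz(yaw) Ry(pitch) Rx(roll)).
In Python, from workcell import bot, imaging, nets gives the robot as it stands.
- The arm moves only by the tool step_arm, never from a script. Its argument "plan" is a list that holds one entry, the list of rows, each a list of 6 numbers: the shift along the tool's x, y, z as a fraction of full scale, then the turn, a rotation vector about the tool's x, y, z as a fraction of full scale. In form: [[[x, y, z, ax, ay, az], ...]]. A call has 1 to 10 rows; each row is the pose to reach, as a shift and turn from the pose commanded when the call began, along the tool's axes at that moment; what a row does not reach only later rows make up. Full scale, the value 1, is 150 mm for a shift and pi/2 rad for a turn. A row lasts 1/12 s, in which the tool goes at most 41.7 mm and 7.16 degrees, less where a joint would pass 70% of its speed; a pose out of reach is approached as far as the arm can. A call with a number of a shift or a turn outside -1 to 1 is refused whole. A call with a gripper value outside its range is refused whole. "fingers" is the closure, from 0 (fully open) to 1 (shut), set as the call begins (left out, the last holds). The fingers move at their own pace and stop on an object; "force" is the grip in N (left out, the last holds). Time passes only in rows, so rows that repeat a pose let the fingers close. It gives the time, the measured TCP pose, the force, the opening and the grip force at its end, in the units of the state.
- bot.read_state(): the state, without advancing time (a new reading comes with each control period).
- imaging.capture(name): name is "side" or "top" or "wrist"; returns a dict with "img" (400x640x3 uint8, red, green, blue), "z_map" (400x640 float32, m along the optical axis (not along the pixel's ray), 0 where there is no reading), "K" (3x3 intrinsics, pixels), "position" and "rotation" of the camera in the world; the wrist camera has in their place "hand_eye" (4x4, takes a point from camera to tool coordinates, whose origin is the TCP and whose axes are the flange's). Camera axes: x right, y up, looking along -z (the intrinsics and any distortion apply to the point x, -y, -z); pixel columns grow to the right and rows downward; lengths in m; the calibration is good to about 2 mm. The wrist camera is an equidistant fisheye: a pixel r from the principal point sees the ray r / f radians off the axis. A picture is of the moment at which its call begins: read the wrist's pose just before it.
- bot.finish_job(): hands the job in; it is judged then, once.
Trained networks look in a picture, given as the dict that the camera call returned (one of the last four; its "shot" number tells which), for a name from the list of things; names that differ only in an ending like _2 or _b are one class to them, and where a whole thing is asked for, a point or a joint stands for the part that bears it (a point fixed in the world has none). Each returns a list of dicts, best first, with "score" (0 to 1); they miss things now and then, are a little off and sometimes report something else, mostly with a low value. They report only what shows in the picture. A call takes as long as a camera call.
- nets.regions_of(picture, name): "pixels" (400x640 bool, what is visible of it) and "box" ([centre column, centre row, width, height] in pixels, round what is visible of it).
The state is a dict: "t": time; "joints": joint angles; "qd": joint speeds; "tau": joint torques, N m; "ee_pos": TCP position; "tool_rot": TCP orientation; "contact_force": force on the tool from outside, world axes, zero at the start; "torque": the same for the moment, N m; "finger_gap": finger opening in m; "finger_force": force on a finger pad.
Only numpy, scipy, OpenCV 4.12 (cv2) and the standard library are available. Lean on these libraries where they do the work, as an engineer would, in place of code of your own. Each camera call takes 0.05 s, during which the arm holds its last target. There are 200 camera calls.

## Working session

There is one attempt and no reset: what is moved stays moved. The work goes in short steps, Python scripts to look and compute and a tool call to move; the robot and the scene stay as the last step left them, time stands still between calls to the robot, and variables do not carry over. Pictures are saved under pics/ and viewed, at most 10 in all, crops included, and the job is handed in when it is done.

Besides the shell and the picture viewer there is one more tool, called after ">>>" as name(argument=value, ...), one argument or row to a line, values as JSON. step_arm: Moves the arm, as the interface text tells. Shift numbers are shares of 150 mm and turn numbers shares of pi/2 rad, none past 1 either way. Its arguments: {"type":"object","properties":{"plan":{"type":"array","items":{"type":"array","items":{"type":"array","items":{"type":"number"}}}},"fingers":{"type":"number"},"force":{"type":"number"}},"required":["plan"]}

```bash
ls; mkdir -p pics
cat > h.py <<'E'
import numpy as np, cv2
from workcell import bot, imaging, nets
from scipy.spatial.transform import Rotation as R
def cloud(p):
    z=p["z_map"];K=p["K"];v,u=np.mgrid[:z.shape[0],:z.shape[1]]
    c=np.stack([(u-K[0,2])/K[0,0]*z,-(v-K[1,2])/K[1,1]*z,-z],-1)
    return c@np.array(p["rotation"]).T+np.array(p["position"])
E
python3 - <<'E'
from h import *
s=bot.read_state();print(s,bot.tip_reach)
for n in("top","side"):
    p=imaging.capture(n);cv2.imwrite(f"pics/{n}0.png",p["img"][...,::-1]);np.savez(f"{n}0.npz",**{k:v for k,v in p.items()})
    W=cloud(p);print(n,p["position"],p["K"].tolist())
    for o in("work_block","done_block_a","press","lever_knob","hammer","tape_measure"):
        for r in nets.regions_of(p,o):
            m=r["pixels"]&(p["z_map"]>0);q=W[m]
            if len(q):print(o,round(r["score"],2),np.round(r["box"]),np.round(np.median(q,0),3),np.round(np.percentile(q,[2,98],axis=0),3).tolist())
E
```

```text
pics
{'t': 0.0, 'joints': array([-1.34497834e+00,  5.33354740e-02,  1.61432410e+00, -1.54068175e-07,
        1.47600031e+00, -1.19019745e-01]), 'qd': array([-0.00057542, -0.00018019, -0.00081338, -0.00035353, -0.0003237 ,
       -0.00071586]), 'tau': array([ 5.95931597e-04, -3.93671107e+01, -3.70182323e+01, -1.27379840e-04,
        7.11335932e-03,  1.78552938e-06]), 'ee_pos': array([ 0.21113439, -0.58763666,  0.25505825]), 'tool_rot': array([-3.13954003e+00, -2.45307905e-04,  3.44837493e-01]), 'contact_force': array([-0.10204922,  0.41605542, -0.24614395]), 'torque': array([ 0.0130129 , -0.01633404,  0.0059774 ]), 'finger_force': 0.0, 'finger_gap': 0.08523195925079163} 0.025Traceback (most recent call last):
  File "<stdin>", line 5, in <module>
  File "h.py", line 7, in cloud
    return c@np.array(p["rotation"]).T+np.array(p["position"])
           ~~~~~~~~~~~~~~~~~~~~~~~~~~~^~~~~~~~~~~~~~~~~~~~~~~~
ValueError: operands could not be broadcast together with shapes (400,640) (3,)
```

```bash
sed -i 's/return c@.*/return R.from_euler("xyz",p["rotation"]).apply(c.reshape(-1,3)).reshape(c.shape)+np.array(p["position"])/' h.py
python3 - <<'E'
from h import *
for n in("top","side"):
    p=imaging.capture(n);cv2.imwrite(f"pics/{n}0.png",p["img"][...,::-1])
    W=cloud(p);np.savez(f"{n}0.npz",W=W,img=p["img"],z=p["z_map"]);print(n,p["position"],p["rotation"],p["K"].tolist())
    for o in("work_block","done_block_a","press","lever_knob","hammer","tape_measure"):
        for r in nets.regions_of(p,o):
            m=r["pixels"]&(p["z_map"]>0);q=W[m]
            if len(q):print(o,round(r["score"],2),np.round(r["box"]),np.round(np.median(q,0),3),np.round(np.percentile(q,[2,98],axis=0),3).tolist())
E
```

```text
top [ 0.39716275 -0.01177976  1.37122162] [ 0.1346319  -0.01340569 -1.56594083] [[369.51617218730206, 0.0, 320.9645157409433], [0.0, 369.51617218730206, 196.94847779781742], [0.0, 0.0, 1.0]]
work_block 0.86 [214. 220.  23.  35.] [0.495 0.363 0.029] [[0.439, 0.334, -0.002], [0.552, 0.397, 0.042]]
done_block_a 0.74 [244. 208.  25.  33.] [0.536 0.254 0.03 ] [[0.482, 0.222, -0.0], [0.591, 0.288, 0.036]]
done_block_a 0.63 [330. 162.  46.  73.] [ 0.652 -0.048  0.222] [[0.555, -0.104, 0.013], [0.771, 0.012, 0.332]]
done_block_a 0.59 [275. 211.  12.  32.] [0.53  0.135 0.03 ] [[0.477, 0.113, 0.016], [0.584, 0.158, 0.036]]
press 0.8 [331. 164.  42.  75.] [ 0.654 -0.048  0.221] [[0.555, -0.106, 0.01], [0.772, 0.013, 0.331]]
lever_knob 0.71 [329. 164.  44.  71.] [ 0.656 -0.048  0.221] [[0.557, -0.105, 0.012], [0.772, 0.012, 0.332]]
lever_knob 0.52 [344. 175.  10.  43.] [ 0.63  -0.094  0.255] [[0.544, -0.11, 0.166], [0.715, -0.079, 0.338]]
hammer 0.22 [211. 220.  13.   8.] [0.492 0.367 0.039] [[0.478, 0.354, 0.027], [0.506, 0.38, 0.044]]
tape_measure 0.58 [392. 234.  22.  11.] [ 0.455 -0.277  0.0
[... 180 characters left out ...]
0.0, 366.69736104764644, 196.74201067920964], [0.0, 0.0, 1.0]]
work_block 0.65 [320. 190.  28.  12.] [0.481 0.352 0.024] [[0.436, 0.331, 0.001], [0.534, 0.383, 0.04]]
press 0.81 [355. 225.  95. 124.] [ 0.682 -0.074  0.139] [[0.565, -0.11, 0.004], [0.771, -0.001, 0.311]]
lever_knob 0.58 [340. 200.  72.  73.] [ 0.638 -0.1    0.226] [[0.496, -0.113, 0.028], [0.711, 0.538, 0.333]]
hammer 0.58 [338. 355.  30.  90.] [ 0.656 -0.356  0.018] [[0.643, -0.459, -0.001], [0.673, -0.244, 0.022]]
hammer 0.47 [259. 313.  18.  36.] [ 0.46  -0.303  0.046] [[0.44, -0.319, 0.01], [0.47, -0.266, 0.062]]
tape_measure 0.73 [259. 312.  18.  39.] [ 0.46  -0.303  0.045] [[0.439, -0.319, 0.006], [0.47, -0.265, 0.062]]
```

View pics/top0.png

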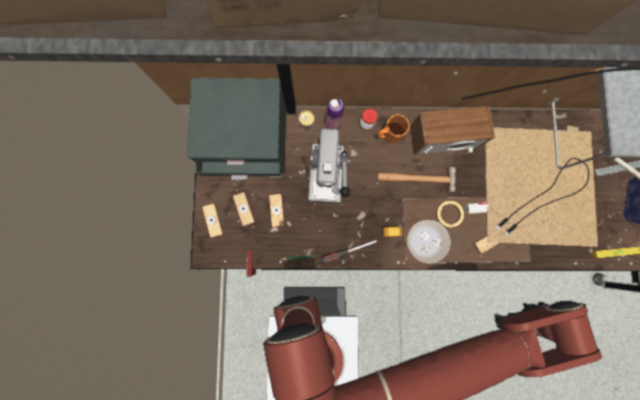

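View pics/side0.png

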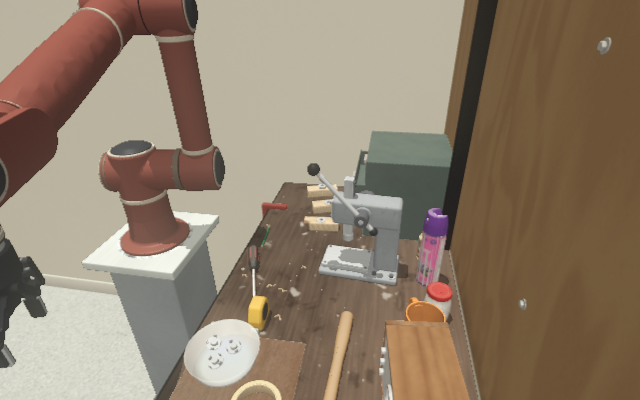

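Run:
```python
from h import *
d=np.load("top0.npz");W=d["W"];d2=np.load("side0.npz");S=d2["W"]
def sel(W,lo,hi):
    return W[np.all((W>lo)&(W<hi),-1)&(np.linalg.norm(W,axis=-1)<3)]
def rect(q,l):
    (c,s,a)=cv2.minAreaRect(np.float32(q[:,:2]*1000));print(l,len(q),np.round(c,1),np.round(s,1),round(a,1),"z",np.round(np.percentile(q[:,2],[5,50,95,100]),4))
for l,y0,y1 in(("L",.32,.41),("M",.205,.305),("R",.10,.175)):
    q=sel(W,[.40,y0,.022],[.62,y1,.06]);rect(q,l)
    t=q[np.hypot(*(q[:,:2]-np.array(cv2.minAreaRect(np.float32(q[:,:2]))[0])).T)<.012];print(np.round(np.percentile(t[:,2],[10,50,90]),4))
for n,X in(("top",W),("side",S)):
    print(n)
    rect(sel(X,[.5,-.2,.01],[.8,.08,.024]),"foot");rect(sel(X,[.5,-.2,.025],[.8,.08,.04]),"bed")
    rect(sel(X,[.5,-.2,.205],[.8,.08,.235]),"head");rect(sel(X,[.5,-.2,.29],[.62,-.03,.37]),"knob")
    k=sel(X,[.5,-.2,.29],[.60,-.03,.37]);print(k.mean(0),np.round(k.min(0),3),np.round(k.max(0),3))
def crop(n,im,u0,u1,v0,v1,f):cv2.imwrite(n,cv2.resize(im[v0:v1,u0:u1,::-1],None,fx=f,fy=f,interpolation=cv2.INTER_CUBIC))
a=d["img"][120:260,190:370,::-1];b=d2["img"][150:290,290:470,::-1]
cv2.imwrite("pics/c.png",cv2.resize(np.hstack([a,b]),None,fx=2.2,fy=2.2,interpolation=cv2.INTER_CUBIC))
# yaw from head front/sides: bed points listing
q=sel(W,[.5,-.2,.15],[.8,.08,.35]);
for z0 in np.arange(.15,.34,.02):
    t=q[(q[:,2]>z0)&(q[:,2]<z0+.02)]
    if len(t)>8: rect(t,round(z0,2))
```

```text
L 385 [494.1 367.5] [114.7  43.2] 17.7 z [0.0249 0.0302 0.0404 0.0444]
[0.0359 0.0389 0.0422]
M 369 [536.6 256.1] [114.5  42. ] 20.2 z [0.0255 0.0299 0.0346 0.0379]
[0.0284 0.0316 0.0361]
R 368 [532.3 135.8] [115.   42.4] 6.6 z [0.0258 0.0299 0.0349 0.0391]
[0.0288 0.0322 0.0348]
top
foot 385 [664.8 -42.1] [172.9 255.8] 69.2 z [0.0124 0.0177 0.0227 0.0238]
bed 414 [675.  -46.8] [104.7 200.5] 89.9 z [0.0261 0.0301 0.0351 0.0383]
head 1176 [685.3 -52.3] [186.  116.1] 7.3 z [0.2112 0.2258 0.2304 0.2348]
knob 120 [570. -91.] [28.7 56.1] 89.7 z [0.2951 0.3302 0.3378 0.3414]
[ 0.56147024 -0.09057401  0.32555948] [ 0.542 -0.105  0.29 ] [ 0.598 -0.077  0.341]
side
foot 802 [672.3 -45.5] [122.2 214.8] 86.2 z [0.0113 0.0169 0.0222 0.024 ]
bed 1057 [672.7 -47.3] [ 98.7 203.4] 85.9 z [0.0264 0.029  0.0322 0.0399]
head 1252 [685.1 -51.6] [183.3 117.6] 16.5 z [0.2075 0.2236 0.2276 0.235 ]
knob 197 [565.8 -94.4] [47.4 18.7] 15.2 z [0.293  0.3186 0.3339 0.3358]
[ 0.5631552  -0.09756787  0.31652939] [ 0.542 -0.107  0.29 ] [ 0.59  -0.085  0.336]
0.15 16 [656.  -81.7] [ 21.2 131.8] 71.0 z [0.1621 0.1671 0.1692 0.1698]
0.17 40 [647.6 -67.4] [ 83.7 135.9] 31.4 z [0.1704 0.1764 0.1891 0.1894]
0.19 82 [649.3 -47.6] [122.9 108.8] 80.0 z [0.1941 0.2057 0.2095 0.2099]
0.21 1046 [684.8 -53.5] [186.  112.7] 0.4 z [0.2139 0.2257 0.2291 0.23  ]
0.23 103 [694.1 -50.5] [160.7  79.7] 12.9 z [0.23   0.2313 0.2448 0.2499]
0.25 30 [622.4 -66.5] [19.2 68.3] 3.8 z [0.2505 0.2607 0.2687 0.2695]
0.27 89 [626.5 -67.3] [82.6 32.8] 59.5 z [0.2723 0.2795 0.2847 0.2881]
0.29 22 [587.4 -91.8] [ 8.8 22. ] 85.2 z [0.2909 0.2995 0.3094 0.3098]
0.31 35 [557.1 -90.1] [30.7 29. ] 41.7 z [0.3197 0.3269 0.3297 0.3299]
0.33 63 [557.9 -91.3] [23.4 24.8] 71.7 z [0.3303 0.3341 0.3386 0.3414]
```

View pics/c.png

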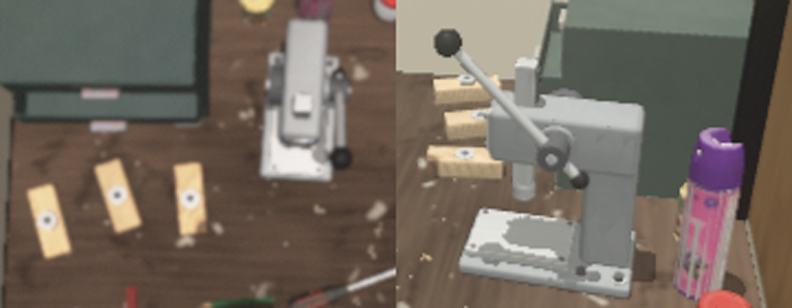

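>>> step_arm(
  plan=[
    [[0.72,-0.77,-0.1,0,0,0],[0.72,-0.77,-0.1,0,0,0],[0.72,-0.77,-0.1,0,0,0],[0.72,-0.77,-0.1,0,0,0],[0.72,-0.77,-0.1,0,0,0]],
  ],
  fingers=0,
)

```text
t: 1.17
ee_pos: [0.2759, -0.4391, 0.2723]
tool_rot: [3.141, -0.002, 0.349]
contact_force: [0.8, -1.1, -0.1]
finger_gap: 0.0853
finger_force: 0.0
```

>>> step_arm(
  plan=[
    [[0.72,-0.77,-0.1,0,0,0],[0.72,-0.77,-0.1,0,0,0],[0.72,-0.77,-0.1,0,0,0],[0.72,-0.77,-0.1,0,0,0],[0.72,-0.77,-0.1,0,0,0]],
  ],
)

```text
t: 1.58
ee_pos: [0.3383, -0.2942, 0.2875]
tool_rot: [3.14, -0.002, 0.35]
contact_force: [0.3, -0.2, 0.3]
finger_gap: 0.0853
finger_force: 0.0
```

>>> step_arm(
  plan=[
    [[0.72,-0.77,-0.1,0,0,0],[0.72,-0.77,-0.1,0,0,0],[0.72,-0.77,-0.1,0,0,0],[0.72,-0.77,-0.1,0,0,0],[0.72,-0.77,-0.1,0,0,0]],
  ],
)

```text
t: 2.0
ee_pos: [0.4008, -0.1489, 0.3025]
tool_rot: [3.141, -0.003, 0.351]
contact_force: [1.1, -0.9, 0.0]
finger_gap: 0.0855
finger_force: 0.0
```

>>> step_arm(
  plan=[
    [[0.2,-0.77,0,0,0,0],[0.2,-0.77,0,0,0,0],[0.2,-0.77,0,0,0,0],[0.2,-0.77,0,0,0,0]],
  ],
)

```text
t: 2.33
ee_pos: [0.3879, -0.03, 0.3016]
tool_rot: [-3.14, -0.001, 0.351]
contact_force: [0.5, -1.1, 0.1]
finger_gap: 0.0854
finger_force: 0.0
```

>>> step_arm(
  plan=[
    [[0.2,-0.77,0,0,0,0],[0.2,-0.77,0,0,0,0],[0.2,-0.77,0,0,0,0],[0.2,-0.77,0,0,0,0]],
  ],
)

```text
t: 2.67
ee_pos: [0.377, 0.0889, 0.3015]
tool_rot: [-3.14, -0.001, 0.352]
contact_force: [0.1, -0.3, -0.8]
finger_gap: 0.0854
finger_force: 0.0
```

>>> step_arm(
  plan=[
    [[0.2,-0.77,0,0,0,0],[0.2,-0.77,0,0,0,0],[0.2,-0.77,0,0,0,0],[0.2,-0.77,0,0,0,0]],
  ],
)

```text
t: 3.0
ee_pos: [0.3664, 0.2072, 0.3012]
tool_rot: [-3.14, 0.0, 0.351]
contact_force: [0.1, -0.3, 0.0]
finger_gap: 0.0856
finger_force: 0.0
```

>>> step_arm(
  plan=[
    [[0.2,-0.77,0,0,0,0],[0.2,-0.77,0,0,0,0],[0.2,-0.77,0,0,0,0],[0.2,-0.77,0,0,0,0]],
  ],
)

```text
t: 3.33
ee_pos: [0.3562, 0.3256, 0.3008]
tool_rot: [-3.141, 0.001, 0.349]
contact_force: [0.1, -0.1, -0.8]
finger_gap: 0.0853
finger_force: 0.0
```

```bash
cat >> h.py <<'E'
def tool(yaw,tilt=30):
    return R.from_euler("z",yaw,degrees=True)*R.from_euler("x",180,degrees=True)*R.from_euler("y",tilt,degrees=True)
def tcp_for(g,yaw,back=0,tilt=30):   # TCP so that grasp point is 'back' m behind g
    return np.array(g)-tool(yaw,tilt).as_matrix()[:,2]*(back+.006)
def move(p,Rt,p0=None,R0=None):
    s=bot.read_state()
    p0=s["ee_pos"] if p0 is None else p0;R0=R.from_euler("xyz",s["tool_rot"]) if R0 is None else R0
    return np.round(np.r_[R0.inv().apply(np.array(p)-p0)/.15,(R0.inv()*Rt).as_rotvec()/(np.pi/2)],3)
E
python3 - <<'E'
from h import *
print(move(tcp_for([.456,.355,.025],17.7,.2),tool(17.7)))
E
```

```text
[ 0.006  0.017  0.649 -0.007  0.334  0.024]
```

>>> step_arm(
  plan=[
    [[0.006,0.017,0.3,-0.007,0.334,0.024],[0.006,0.017,0.65,-0.007,0.334,0.024],[0.006,0.017,0.65,-0.007,0.334,0.024],[0.006,0.017,0.65,-0.007,0.334,0.024],[0.006,0.017,0.65,-0.007,0.334,0.024],[0.006,0.017,0.65,-0.007,0.334,0.024],[0.006,0.017,0.65,-0.007,0.334,0.024]],
  ],
)

```text
t: 3.92
ee_pos: [0.359, 0.3204, 0.2057]
tool_rot: [3.141, -0.526, 0.305]
contact_force: [-0.3, 0.5, 0.1]
finger_gap: 0.0856
finger_force: 0.0
```

Run:
```python
from h import *
s=bot.read_state();p=imaging.capture("wrist");cv2.imwrite("pics/w1.png",p["img"][...,::-1])
K=p["K"];H=np.array(p["hand_eye"]);z=p["z_map"];v,u=np.mgrid[:400,:640]
a=(u-K[0,2])/K[0,0];b=(v-K[1,2])/K[1,1];th=np.hypot(a,b);k=np.where(th>1e-6,np.tan(np.minimum(th,1.5))/np.maximum(th,1e-6),1)
c=np.stack([a*k*z,-b*k*z,-z],-1)
t=c@H[:3,:3].T+H[:3,3];R0=R.from_euler("xyz",s["tool_rot"])
W=R0.apply(t.reshape(-1,3)).reshape(t.shape)+s["ee_pos"]
print(s["ee_pos"],s["tool_rot"],H.round(3).tolist(),K.tolist())
for r in nets.regions_of(p,"work_block"):
    m=r["pixels"]&(z>0)&(th<1.4);q=W[m];print(r["score"],np.round(r["box"]),np.median(q,0).round(3))
    q=q[q[:,2]>.02];print(cv2.minAreaRect(np.float32(q[:,:2]*1000)),np.percentile(q[:,2],[5,50,95]))
    f=q[q[:,2]>.035];print(len(f),f.mean(0)) if len(f)>5 else 0
```

```text
[0.35895984 0.3203598  0.20568269] [ 3.14058527 -0.52568278  0.30537241] [[-0.0, 0.951, 0.309, 0.079], [1.0, 0.0, -0.001, -0.001], [-0.001, 0.309, -0.951, -0.117], [0.0, 0.0, 0.0, 1.0]] [[309.70691628693146, 0.0, 317.393704661607], [0.0, 309.70691628693146, 202.76691699660066], [0.0, 0.0, 1.0]]
0.72 [311. 154.  36. 104.] [0.482 0.367 0.03 ]
((490.5602111816406, 369.1974792480469), (115.48994445800781, 41.80726623535156), 17.36878776550293) [0.02807481 0.02958927 0.03881672]
591 [0.49057758 0.36923719 0.03843631]
```

View pics/w1.png

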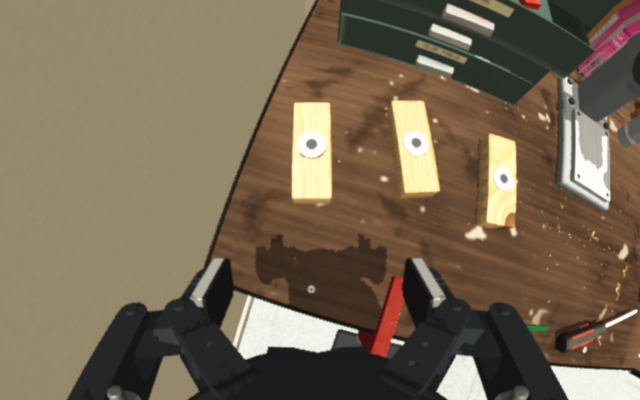

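Run:
```python
from h import *
s=bot.read_state();print(s["ee_pos"],s["tool_rot"])
g=[.4524,.3572,.025]
print(move(tcp_for(g,17.4,.06),tool(17.4)),move(tcp_for(g,17.4,0),tool(17.4)))
```

```text
[0.35947155 0.32099512 0.20652724] [ 3.14144248 -0.52676888  0.30472969]
[-0.034 -0.045  0.94  -0.    -0.002  0.001] [-3.50e-02 -4.50e-02  1.34e+00 -0.00e+00 -2.00e-03  1.00e-03]
```

>>> step_arm(
  plan=[
    [[-0.034,-0.045,0.2,0,0,0],[-0.034,-0.045,0.45,0,0,0],[-0.034,-0.045,0.7,0,0,0],[-0.034,-0.045,0.94,0,0,0],[-0.034,-0.045,0.94,0,0,0],[-0.034,-0.045,0.94,0,0,0]],
  ],
)

```text
t: 4.52
ee_pos: [0.4191, 0.3461, 0.0765]
tool_rot: [3.138, -0.518, 0.306]
contact_force: [0.3, 1.2, 0.6]
finger_gap: 0.0854
finger_force: 0.0
```

Run:
```python
from h import *
s=bot.read_state();print(s["ee_pos"],s["tool_rot"],s["contact_force"])
g=[.4524,.3572,.025]
print(move(tcp_for(g,17.4,0),tool(17.4)))
```

```text
[0.41913182 0.34609978 0.07648271] [ 3.13790604 -0.51827933  0.30620279] [0.31244634 1.23736705 0.57401579]
[ 0.033 -0.005  0.374  0.002  0.003  0.001]
```

>>> step_arm(
  plan=[
    [[0.033,-0.005,0.1,0,0,0],[0.033,-0.005,0.2,0,0,0],[0.033,-0.005,0.3,0,0,0],[0.033,-0.005,0.34,0,0,0],[0.033,-0.005,0.34,0,0,0],[0.033,-0.005,0.34,0,0,0]],
  ],
)

```text
t: 5.02
ee_pos: [0.448, 0.3574, 0.0401]
tool_rot: [-3.141, -0.528, 0.306]
contact_force: [0.3, 0.6, -0.6]
finger_gap: 0.0855
finger_force: 0.0
```

Run:
```python
from h import *
for i in range(3):
    imaging.capture("side");s=bot.read_state();print(s["ee_pos"],s["tool_rot"],s["contact_force"])
g=[.4524,.3572,.025]
print(tcp_for(g,17.4,0),move(tcp_for(g,17.4,0),tool(17.4)))
```

```text
[0.44780456 0.35738087 0.03998433] [-3.14142267 -0.52806273  0.30602953] [0.32688522 0.47935653 1.32385574]
[0.44761875 0.35730917 0.03974413] [-3.14147798 -0.52781595  0.30612897] [ 0.18473872 -0.28261594 -0.32408545]
[0.44747055 0.35720265 0.0394632 ] [ 3.14156234 -0.52748553  0.30623279] [-0.53603504  0.49886122 -1.06212319]
[0.44953728 0.35630288 0.03019615] [-0.021  0.01   0.059 -0.001 -0.002  0.001]
```

>>> step_arm(
  plan=[
    [[-0.02,0.006,0.052,0,0,0],[-0.02,0.006,0.052,0,0,0],[-0.02,0.006,0.052,0,0,0],[-0.02,0.006,0.052,0,0,0],[-0.02,0.006,0.052,0,0,0]],
  ],
)

```text
t: 5.58
ee_pos: [0.4484, 0.3562, 0.0292]
tool_rot: [3.141, -0.525, 0.307]
contact_force: [0.5, -0.5, -0.2]
finger_gap: 0.0855
finger_force: 0.0
```

>>> step_arm(
  plan=[
    [[0,0,0,0,0,0],[0,0,0,0,0,0],[0,0,0,0,0,0],[0,0,0,0,0,0],[0,0,0,0,0,0],[0,0,0,0,0,0],[0,0,0,0,0,0],[0,0,0,0,0,0],[0,0,0,0,0,0],[0,0,0,0,0,0]],
  ],
  fingers=1,
  force=60,
)

```text
t: 6.42
ee_pos: [0.4486, 0.3563, 0.0296]
tool_rot: [3.141, -0.525, 0.307]
contact_force: [-0.7, -0.8, 4.0]
finger_gap: 0.041
finger_force: 62.6
```

>>> step_arm(
  plan=[
    [[0.1,0,-0.18,0,0,0],[0.25,0,-0.43,0,0,0],[0.43,0,-0.75,0,0,0],[0.43,0,-0.75,0,0,0],[0.43,0,-0.75,0,0,0],[0.43,0,-0.75,0,0,0]],
  ],
)

```text
t: 6.92
ee_pos: [0.4479, 0.3561, 0.1595]
tool_rot: [3.141, -0.525, 0.306]
contact_force: [-0.4, 0.3, -3.1]
finger_gap: 0.0412
finger_force: 62.1
```

Run:
```python
from h import *
s=bot.read_state();print(s["ee_pos"],s["tool_rot"],s["contact_force"],s["finger_gap"])
p1=np.array([.40,.16,.16]);R1=tool(6)
p2=np.array([.415,-.03,.16]);R2=tool(-3.9)
print(move(p1,R1),move(p2,R2,p1,R1))
```

```text
[0.4479123  0.35613331 0.15947019] [ 3.14118234 -0.52533777  0.30586996] [-0.38286125  0.34648423 -3.12168533] 0.04122315657800416
[-6.020e-01  1.151e+00 -3.530e-01 -6.400e-02 -1.000e-03  1.110e-01] [-0.029  1.27  -0.016 -0.055 -0.     0.095]
```

>>> step_arm(
  plan=[
    [[-0.15,0.29,-0.09,-0.016,0,0.028],[-0.3,0.575,-0.176,-0.032,0,0.055],[-0.3,0.575,-0.176,-0.032,0,0.055],[-0.3,0.575,-0.176,-0.032,0,0.055]],
  ],
)

```text
t: 7.25
ee_pos: [0.4212, 0.2547, 0.154]
tool_rot: [3.137, -0.517, 0.205]
contact_force: [0.2, 0.1, -1.6]
finger_gap: 0.0409
finger_force: 62.2
```

>>> step_arm(
  plan=[
    [[-0.15,0.29,-0.09,-0.016,0,0.028],[-0.25,0.6,-0.15,-0.032,0,0.055],[-0.25,0.6,-0.15,-0.032,0,0.055],[-0.25,0.6,-0.15,-0.032,0,0.055]],
  ],
)

```text
t: 7.58
ee_pos: [0.3983, 0.1587, 0.1567]
tool_rot: [3.139, -0.52, 0.104]
contact_force: [0.3, -0.0, -1.9]
finger_gap: 0.041
finger_force: 62.3
```

>>> step_arm(
  plan=[
    [[0,0.3,0,-0.014,0,0.024],[0,0.63,0,-0.027,0,0.047],[0,0.63,0,-0.027,0,0.047],[0,0.63,0,-0.027,0,0.047]],
  ],
)

```text
t: 7.92
ee_pos: [0.4096, 0.0652, 0.1586]
tool_rot: [3.141, -0.522, 0.017]
contact_force: [0.4, 0.2, -1.7]
finger_gap: 0.0412
finger_force: 62.4
```

>>> step_arm(
  plan=[
    [[0,0.3,0,-0.014,0,0.024],[0,0.6,0,-0.027,0,0.047],[0,0.6,0,-0.027,0,0.047],[0,0.6,0,-0.027,0,0.047],[0,0.6,0,-0.027,0,0.047],[0,0.6,0,-0.027,0,0.047]],
  ],
)

```text
t: 8.42
ee_pos: [0.4115, -0.0213, 0.1593]
tool_rot: [-3.141, -0.523, -0.062]
contact_force: [-0.3, -0.4, -0.8]
finger_gap: 0.0412
finger_force: 62.4
```

```bash
cat >> h.py <<'E'
def wcloud():
    s=bot.read_state();p=imaging.capture("wrist")
    K=p["K"];H=np.array(p["hand_eye"]);z=p["z_map"];v,u=np.mgrid[:400,:640]
    a=(u-K[0,2])/K[0,0];b=(v-K[1,2])/K[1,1];th=np.hypot(a,b);k=np.where(th>1e-6,np.tan(np.minimum(th,1.4))/np.maximum(th,1e-6),1)
    t=np.stack([a*k*z,-b*k*z,-z],-1)@H[:3,:3].T+H[:3,3];R0=R.from_euler("xyz",s["tool_rot"])
    W=R0.apply(t.reshape(-1,3)).reshape(t.shape)+s["ee_pos"];W[(z<=0)|(th>1.35)]=99
    return s,p,W
def sel(W,lo,hi): return W[np.all((W>lo)&(W<hi),-1)]
E
python3 - <<'E'
from h import *
s,p,W=wcloud();cv2.imwrite("pics/w2.png",p["img"][...,::-1])
print(s["ee_pos"],s["tool_rot"])
for n in("work_block","press"):
  for r in nets.regions_of(p,n)[:2]:
    q=W[r["pixels"]];q=q[q[:,2]<1];print(n,r["score"],np.round(r["box"]),np.percentile(q,[2,50,98],axis=0).round(3).tolist())
np.savez("w2.npz",W=W)
for a,b,l in((.012,.023,"foot"),(.026,.036,"bed"),(.012,.036,"both")):
  q=sel(W,[.5,-.2,a],[.82,.08,b]);print(l,len(q),cv2.minAreaRect(np.float32(q[:,:2]*1000)))
E
```

```text
[ 0.41146823 -0.02126735  0.15928561] [-3.1410669  -0.52285229 -0.06211574]
work_block 0.87 [320. 205.  90. 231.] [[0.401, -0.044, 0.158], [0.448, -0.023, 0.159], [0.509, -0.003, 0.169]]
press 0.57 [324.  63. 113. 127.] [[0.568, -0.1, 0.014], [0.638, -0.043, 0.029], [0.745, 0.016, 0.117]]
foot 3187 ((660.23291015625, -43.21550750732422), (120.77854919433594, 191.16062927246094), 86.17715454101562)
bed 5829 ((647.6395874023438, -43.498863220214844), (100.77510833740234, 151.052978515625), 86.38268280029297)
both 9125 ((660.23291015625, -43.21550750732422), (120.77854919433594, 191.16062927246094), 86.17715454101562)
```

View pics/w2.png

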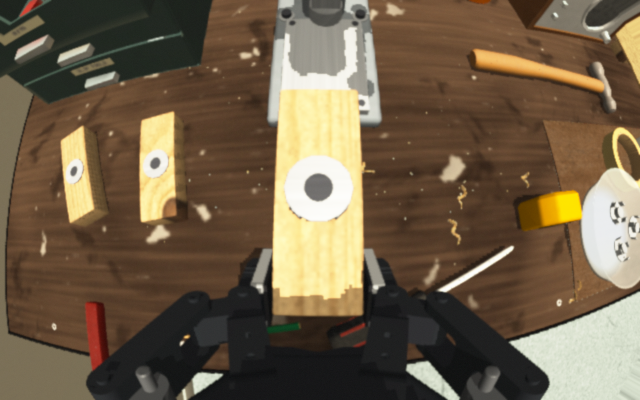

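Run:
```python
from h import *
s=bot.read_state();W=np.load("w2.npz")["W"]
q=sel(W,[.38,-.08,.150],[.54,.02,.2]);
f=q[q[:,2]>.1635];w=q[q[:,2]<.1615]
print(len(f),len(w),cv2.minAreaRect(np.float32(q[:,:2]*1000)),cv2.minEnclosingCircle(np.float32(f[:,:2]*1000)),np.percentile(f[:,2],[5,50,95]))
A=np.c_[w[:,:2],np.ones(len(w))];print("plane",np.linalg.lstsq(A,w[:,2],rcond=None)[0])
R0=R.from_euler("xyz",s["tool_rot"]);c=np.r_[f[:,:2].mean(0),np.median(f[:,2])]
off=R0.inv().apply(c-s["ee_pos"]);print(c,"tool off",off)
```

```text
10939 16751 ((448.74627685546875, -35.07673645019531), (97.5108642578125, 128.01905822753906), 81.7111587524414) ((416.77496337890625, -29.447298049926758), 54.9509162902832) [0.16698457 0.18038819 0.19516118]
plane [-0.00067086  0.0013939   0.15929823]
[ 0.42026127 -0.03129992  0.18038819] tool off [ 0.01823997  0.00946225 -0.01309781]
```

Run:
```python
from h import *
s=bot.read_state();W=np.load("w2.npz")["W"]
f=sel(W,[.425,-.05,.1655],[.49,.005,.1705]);print(len(f),cv2.minEnclosingCircle(np.float32(f[:,:2]*1000)),f.mean(0))
q=sel(W,[.425,-.06,.155],[.54,.02,.1615]);print(cv2.minAreaRect(np.float32(q[:,:2]*1000)))
c=np.r_[np.array(cv2.minEnclosingCircle(np.float32(f[:,:2]))[0]),.168]
R0=R.from_euler("xyz",s["tool_rot"]);off=R0.inv().apply(c-s["ee_pos"]);print("off",off)
yaw=-3.8;Rt=tool(yaw);ux=R.from_euler("z",yaw,degrees=True).as_matrix()[:,0]
nut=np.array([.6367,-.042,.069])
for l,back,up in(("pre",.13,.012),("in",0,.012),("down",0,.001)):
    p=nut-ux*back+[0,0,up]-Rt.apply(off);print(l,p,move(p,Rt))
```

```text
3595 ((455.8668212890625, -23.740039825439453), 15.722583770751953) [ 0.45552993 -0.02361307  0.1681175 ]
((468.82049560546875, -21.339046478271484), (48.719947814941406, 90.5259780883789), 86.07141876220703)
off [ 0.04240906 -0.00029538  0.01518481]
pre [ 0.46274394 -0.03074188  0.0729459 ] [ 0.008  0.042  0.674 -0.002 -0.     0.003]
in [ 0.59245813 -0.03935749  0.0729459 ] [ 0.758  0.046  1.108 -0.002 -0.     0.003]
down [ 0.59245813 -0.03935749  0.0619459 ] [ 0.721  0.046  1.171 -0.002 -0.     0.003]
```

>>> step_arm(
  plan=[
    [[0,0.04,0.2,0,0,0],[0.008,0.042,0.4,-0.002,0,0.003],[0.008,0.042,0.674,-0.002,0,0.003],[0.008,0.042,0.674,-0.002,0,0.003],[0.008,0.042,0.674,-0.002,0,0.003],[0.008,0.042,0.674,-0.002,0,0.003],[0.008,0.042,0.674,-0.002,0,0.003],[0.008,0.042,0.674,-0.002,0,0.003]],
  ],
)

```text
t: 9.23
ee_pos: [0.4645, -0.0327, 0.0772]
tool_rot: [3.139, -0.532, -0.068]
contact_force: [0.5, 0.3, -1.2]
finger_gap: 0.0408
finger_force: 62.4
```

```bash
cat > tgt.py <<'E'
from h import *
s,p,W=wcloud();print(s["ee_pos"],s["tool_rot"],s["contact_force"])
q=sel(W,[.5,-.2,.012],[.82,.08,.023]);c,sz,a=cv2.minAreaRect(np.float32(q[:,:2]*1000));print("foot",c,sz,a)
off=np.array([.0424,-.0003,.0152])
yaw=-3.8;Rt=tool(yaw);ux=R.from_euler("z",yaw,degrees=True).as_matrix()[:,0]
nut=np.array([.6367,-.042,.069])
for l,back,up in(("pre",.13,.012),("mid",.06,.012),("in",0,.012),("down",0,.001)):
    t=nut-ux*back+[0,0,up]-Rt.apply(off);print(l,t.round(4),move(t,Rt))
E
python3 tgt.py
```

```text
[ 0.46446478 -0.03274766  0.07723288] [ 3.13861042 -0.53234261 -0.0679604 ] [ 0.53561735  0.28392358 -1.22286108]
foot (641.834716796875, -41.839332580566406) (120.44546508789062, 153.66802978515625) 86.55683898925781
pre [ 0.4627 -0.0307  0.073 ] [-0.024 -0.013  0.018  0.002 -0.005 -0.001]
mid [ 0.5326 -0.0354  0.073 ] [ 0.378 -0.015  0.254  0.002 -0.005 -0.001]
in [ 0.5925 -0.0394  0.073 ] [ 0.723 -0.016  0.457  0.002 -0.005 -0.001]
down [ 0.5925 -0.0394  0.062 ] [ 0.686 -0.016  0.521  0.002 -0.005 -0.001]
```

>>> step_arm(
  plan=[
    [[0.12,-0.016,0.1,0,0,0],[0.25,-0.016,0.18,0,0,0],[0.38,-0.016,0.26,0,-0.004,0],[0.5,-0.016,0.33,0,-0.004,0],[0.6,-0.016,0.39,0,-0.004,0],[0.68,-0.016,0.43,0,-0.004,0],[0.72,-0.016,0.45,0,-0.004,0],[0.72,-0.016,0.45,0,-0.004,0],[0.72,-0.016,0.45,0,-0.004,0],[0.72,-0.016,0.45,0,-0.004,0]],
  ],
)

```text
t: 10.12
ee_pos: [0.5893, -0.0389, 0.0696]
tool_rot: [3.14, -0.519, -0.069]
contact_force: [0.2, -0.3, -0.3]
finger_gap: 0.0409
finger_force: 62.5
```

```bash
python3 tgt.py
```

```text
[ 0.58925732 -0.03888845  0.06959453] [ 3.14038965 -0.51912385 -0.06925302] [ 0.20601367 -0.33077862 -0.30575972]
foot (650.9864501953125, -42.43762969970703) (120.52162170410156, 170.5259246826172) 86.36595916748047
pre [ 0.4627 -0.0307  0.073 ] [-0.721  0.005 -0.44   0.002  0.003 -0.002]
mid [ 0.5326 -0.0354  0.073 ] [-0.316  0.003 -0.208  0.002  0.003 -0.002]
in [ 0.5925 -0.0394  0.073 ] [ 0.031  0.002 -0.01   0.002  0.003 -0.002]
down [ 0.5925 -0.0394  0.062 ] [-0.005  0.002  0.054  0.002  0.003 -0.002]
```

>>> step_arm(
  plan=[
    [[0.03,0,-0.01,0,0.003,0],[0.03,0,-0.01,0,0.003,0],[0.02,0,0.01,0,0.003,0],[0.01,0,0.03,0,0.003,0],[0,0,0.045,0,0.003,0],[0,0,0.045,0,0.003,0],[0,0,0.045,0,0.003,0]],
  ],
)

```text
t: 10.75
ee_pos: [0.5929, -0.0391, 0.0625]
tool_rot: [3.141, -0.522, -0.069]
contact_force: [0.1, -0.6, -1.8]
finger_gap: 0.0412
finger_force: 62.5
```

```bash
python3 tgt.py
python3 - <<'E'
from h import *
p=imaging.capture("side");cv2.imwrite("pics/s2.png",cv2.resize(p["img"][150:290,290:470,::-1],None,fx=4,fy=4,interpolation=cv2.INTER_CUBIC))
E
```

```text
[ 0.59286257 -0.03913946  0.06252019] [ 3.14069901 -0.52218824 -0.06945452] [ 0.10827654 -0.55365505 -1.80096224]
foot (644.6845092773438, -42.02375793457031) (120.72300720214844, 158.2028350830078) 86.36036682128906
pre [ 0.4627 -0.0307  0.073 ] [-0.721  0.005 -0.493  0.002  0.    -0.002]
mid [ 0.5326 -0.0354  0.073 ] [-0.317  0.003 -0.26   0.002  0.    -0.002]
in [ 0.5925 -0.0394  0.073 ] [ 0.03   0.002 -0.06   0.002  0.    -0.002]
down [ 0.5925 -0.0394  0.062 ] [-0.007  0.002  0.003  0.002  0.    -0.002]
```

View pics/s2.png

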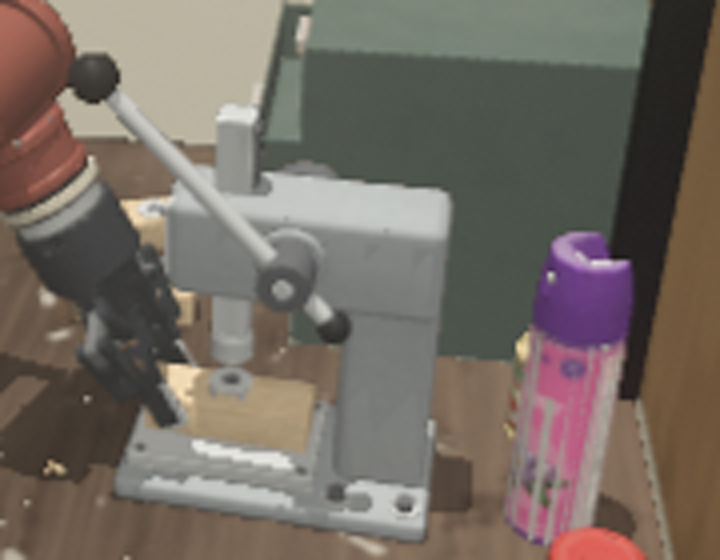

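>>> step_arm(
  plan=[
    [[-0.006,0,0.01,0,0,0],[-0.006,0,0.01,0,0,0],[-0.006,0,0.01,0,0,0],[-0.006,0,0.01,0,0,0]],
  ],
)

```text
t: 11.18
ee_pos: [0.5933, -0.0392, 0.0616]
tool_rot: [3.14, -0.524, -0.069]
contact_force: [0.4, -0.6, -1.2]
finger_gap: 0.0407
finger_force: 62.5
```

>>> step_arm(
  plan=[
    [[-0.006,0,0.01,0,0,0],[-0.006,0,0.01,0,0,0],[-0.006,0,0.01,0,0,0],[-0.006,0,0.01,0,0,0]],
  ],
)

```text
t: 11.52
ee_pos: [0.5932, -0.0392, 0.0598]
tool_rot: [3.141, -0.523, -0.069]
contact_force: [0.1, 0.3, -0.9]
finger_gap: 0.0408
finger_force: 62.5
```

```bash
python3 tgt.py | head -1
```

```text
[ 0.59324411 -0.03921468  0.05980816] [ 3.14050976 -0.52345561 -0.06936376] [ 0.08911966  0.31467663 -0.93225077]
```

>>> step_arm(
  plan=[
    [[-0.003,0,0.006,0,0,0],[-0.003,0,0.006,0,0,0],[-0.003,0,0.006,0,0,0],[-0.003,0,0.006,0,0,0]],
  ],
)

```text
t: 11.9
ee_pos: [0.594, -0.0393, 0.0596]
tool_rot: [3.14, -0.525, -0.069]
contact_force: [-0.4, 0.7, 3.1]
finger_gap: 0.0407
finger_force: 62.8
```

>>> step_arm(
  plan=[
    [[0,0,0,0,0,0],[0,0,0,0,0,0],[0,0,0,0,0,0],[0,0,0,0,0,0],[0,0,0,0,0,0],[0,0,0,0,0,0],[0,0,0,0,0,0]],
  ],
  fingers=0.1,
)

```text
t: 12.48
ee_pos: [0.5933, -0.0392, 0.0588]
tool_rot: [3.14, -0.523, -0.069]
contact_force: [-0.9, -0.3, -0.3]
finger_gap: 0.0767
finger_force: 0.0
```

>>> step_arm(
  plan=[
    [[0,0,-0.1,0,0,0],[0,0,-0.25,0,0,0],[0,0,-0.5,0,0,0],[0,0,-0.7,0,0,0],[0,0,-0.9,0,0,0],[0,0,-0.9,0,0,0],[0,0,-0.9,0,0,0]],
  ],
)

```text
t: 13.07
ee_pos: [0.5268, -0.0347, 0.1788]
tool_rot: [3.139, -0.529, -0.069]
contact_force: [-0.4, 0.1, -0.8]
finger_gap: 0.0769
finger_force: 0.0
```

```bash
cat > chk.py <<'E'
from h import *
s,p,W=wcloud();print(s["ee_pos"],s["tool_rot"],s["contact_force"])
q=sel(W,[.5,-.2,.012],[.82,.08,.023]);print("foot",cv2.minAreaRect(np.float32(q[:,:2]*1000)))
q=sel(W,[.55,-.09,.05],[.72,.0,.078]);print("block",cv2.minAreaRect(np.float32(q[:,:2]*1000)),np.percentile(q[:,2],[2,50,98]))
f=sel(W,[.6,-.08,.0645],[.67,-.01,.073]);print("nut",len(f),cv2.minAreaRect(np.float32(f[:,:2]*1000)),f.mean(0))
E
python3 chk.py
```

```text
[ 0.52683065 -0.03467184  0.17879133] [ 3.13924647 -0.52915223 -0.06881729] [-0.40650465  0.06726777 -0.84522127]
foot ((621.9109497070312, -40.773765563964844), (120.78107452392578, 113.50833892822266), 86.02050018310547)
block ((607.8648681640625, -39.48306655883789), (41.98134994506836, 55.159629821777344), 86.3089828491211) [0.05752368 0.05957641 0.06898269]
nut 265 ((627.342041015625, -41.33895492553711), (26.992969512939453, 9.445771217346191), 84.63093566894531) [ 0.62800514 -0.041506    0.068322  ]
```

```bash
cat > lev.py <<'E'
from h import *
O=np.array([.637,-.0418,0]);P=R.from_euler("z",-3.8,degrees=True)
def ball(a):  # lever angle rad -> world ball centre
    f=np.radians(46)-a;return O+P.apply([.042-.175*np.cos(f),-.053,.195+.175*np.sin(f)])
def tip(a,gap=0): return ball(a)+[0,0,.016+gap+.025]
E
python3 - <<'E'
from lev import *
p1=np.array([.42,-.04,.22]);p2=np.array([.42,-.09,.36]);p3=tip(0,.02)
print(move(p1,tool(-3.8,15)),move(p2,tool(-3.8,0),p1,tool(-3.8,15)),p3,move(p3,tool(-3.8,0),p2,tool(-3.8,0)))
E
```

```text
[-0.463  0.087 -0.604  0.002 -0.168 -0.002] [ 0.263  0.333 -0.896  0.    -0.167 -0.   ] [ 0.5540972  -0.08941038  0.38188447] [ 0.892 -0.063 -0.146  0.     0.     0.   ]
```

>>> step_arm(
  plan=[
    [[-0.463,0.087,-0.45,0,-0.08,0],[-0.463,0.087,-0.604,0,-0.168,0],[-0.463,0.087,-0.604,0,-0.168,0],[-0.463,0.087,-0.604,0,-0.168,0],[-0.463,0.087,-0.604,0,-0.168,0]],
  ],
  fingers=1,
  force=30,
)

```text
t: 13.53
ee_pos: [0.42, -0.0402, 0.2196]
tool_rot: [3.14, -0.261, -0.07]
contact_force: [-0.2, -0.3, -0.5]
finger_gap: 0.016
finger_force: 0.0
```

>>> step_arm(
  plan=[
    [[0.263,0.333,-0.896,0,-0.167,0],[0.263,0.333,-0.896,0,-0.167,0],[0.263,0.333,-0.896,0,-0.167,0],[0.263,0.333,-0.896,0,-0.167,0],[0.263,0.333,-0.896,0,-0.167,0],[0.263,0.333,-0.896,0,-0.167,0],[0.263,0.333,-0.896,0,-0.167,0]],
  ],
)

```text
t: 14.12
ee_pos: [0.4202, -0.0897, 0.3563]
tool_rot: [-3.141, 0.008, -0.07]
contact_force: [-0.1, 0.3, -1.0]
finger_gap: 0.0002
finger_force: 0.0
```

Run:
```python
from lev import *
s,p,W=wcloud();print(s["ee_pos"],s["tool_rot"],s["finger_gap"]);cv2.imwrite("pics/w3.png",p["img"][...,::-1])
q=sel(W,[.52,-.14,.30],[.6,-.05,.36]);print(len(q),q.min(0) if len(q) else 0,q.max(0) if len(q) else 0)
from scipy.optimize import least_squares
if len(q)>20:
    k=q[q[:,0]<ball(0)[0]+.008];r=least_squares(lambda c:np.linalg.norm(k-c,axis=1)-.016,ball(0),loss="soft_l1",f_scale=.001);print(len(k),r.x,"model",ball(0))
print(move(tip(0,.02),tool(-3.8,0)))
```

```text
[ 0.42015822 -0.08973777  0.35633532] [-3.14072316  0.00766937 -0.06962418] 0.00019070610938073867
1361 [ 0.53901172 -0.10467187  0.31585474] [ 0.55300296 -0.07384535  0.33635011]
1361 [ 0.55521708 -0.08941919  0.32054991] model [ 0.5540972  -0.08941038  0.32088447]
[ 0.891 -0.063 -0.179 -0.001  0.005 -0.002]
```

View pics/w3.png

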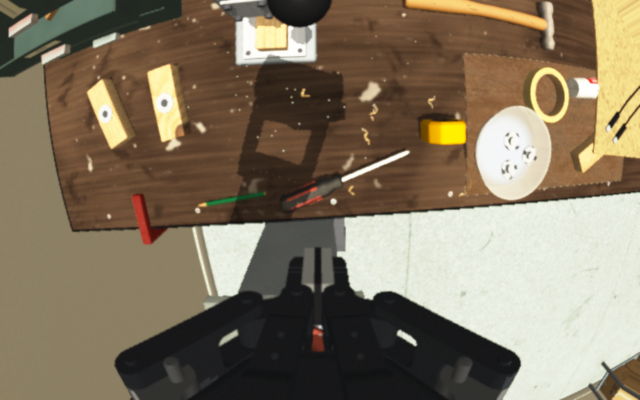

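>>> step_arm(
  plan=[
    [[0,-0.03,-0.2,0,0.005,0],[0.2,-0.06,-0.2,0,0.005,0],[0.45,-0.063,-0.19,0,0.005,0],[0.7,-0.063,-0.18,0,0.005,0],[0.9,-0.063,-0.18,0,0.005,0],[0.9,-0.063,-0.18,0,0.005,0],[0.9,-0.063,-0.18,0,0.005,0]],
  ],
)

```text
t: 14.75
ee_pos: [0.5557, -0.0893, 0.3822]
tool_rot: [-3.141, 0.002, -0.069]
contact_force: [-0.2, -0.2, 0.1]
finger_gap: 0.0
finger_force: 0.0
```

```bash
cat > pth.py <<'E'
import sys
from lev import *
s=bot.read_state();print(s["ee_pos"].round(4),s["tool_rot"].round(3),s["contact_force"].round(1))
for a in map(float,sys.argv[1:]): print(a,move(tip(a),tool(-3.8,0)))
E
python3 pth.py 0 .15 .3 .45 .6 .75
```

```text
[ 0.5557 -0.0893  0.3822] [-3.141e+00  2.000e-03 -6.900e-02] [-0.2 -0.2  0.1]
0.0 [-0.01   0.002  0.135 -0.     0.001 -0.001]
0.15 [-0.126  0.002  0.266 -0.     0.001 -0.001]
0.3 [-0.222  0.002  0.412 -0.     0.001 -0.001]
0.45 [-0.294  0.003  0.572 -0.     0.001 -0.001]
0.6 [-0.342  0.003  0.74  -0.     0.001 -0.001]
0.75 [-0.364  0.003  0.913 -0.     0.001 -0.001]
```

>>> step_arm(
  plan=[
    [[0,0.002,0.07,0,0,0],[0,0.002,0.125,0,0,0],[-0.03,0.002,0.165,0,0,0],[-0.08,0.002,0.22,0,0,0],[-0.12,0.002,0.27,0,0,0],[-0.17,0.002,0.34,0,0,0],[-0.22,0.002,0.415,0,0,0],[-0.255,0.002,0.49,0,0,0],[-0.29,0.002,0.575,0,0,0],[-0.29,0.002,0.575,0,0,0]],
  ],
)

```text
t: 15.58
ee_pos: [0.5095, -0.0872, 0.2987]
tool_rot: [3.14, -0.002, -0.071]
contact_force: [-5.1, -0.9, 7.1]
finger_gap: 0.0003
finger_force: 3.9
```

```bash
python3 pth.py .45 .6 .75 .85 .95 1.05 1.15
python3 - <<'E'
from lev import *
p=imaging.capture("side");W=cloud(p)
cv2.imwrite("pics/s3.png",cv2.resize(p["img"][130:290,250:450,::-1],None,fx=3,fy=3,interpolation=cv2.INTER_CUBIC))
E
```

```text
[ 0.5095 -0.0872  0.2987] [ 3.14e+00 -2.00e-03 -7.10e-02] [-5.1 -0.9  7.1]
0.45 [ 0.013 -0.005  0.015  0.001 -0.001 -0.003]
0.6 [-0.035 -0.005  0.183  0.001 -0.001 -0.003]
0.75 [-0.058 -0.006  0.357  0.001 -0.001 -0.003]
0.85 [-0.058 -0.006  0.473  0.001 -0.001 -0.003]
0.95 [-0.047 -0.006  0.589  0.001 -0.001 -0.003]
1.05 [-0.024 -0.006  0.704  0.001 -0.001 -0.003]
1.15 [ 0.01  -0.007  0.815  0.001 -0.001 -0.003]
```

View pics/s3.png

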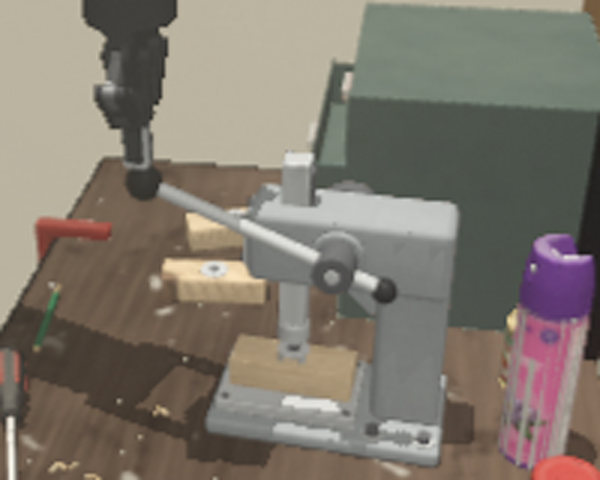

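>>> step_arm(
  plan=[
    [[0,-0.005,0.06,0,0,0],[-0.01,-0.005,0.12,0,0,0],[-0.025,-0.005,0.18,0,0,0],[-0.035,-0.005,0.24,0,0,0],[-0.045,-0.005,0.3,0,0,0],[-0.05,-0.005,0.36,0,0,0],[-0.05,-0.005,0.42,0,0,0],[-0.05,-0.005,0.47,0,0,0],[-0.045,-0.005,0.53,0,0,0],[-0.04,-0.005,0.59,0,0,0]],
  ],
)

```text
t: 16.47
ee_pos: [0.5057, -0.0864, 0.2134]
tool_rot: [3.14, -0.005, -0.07]
contact_force: [-5.7, 0.9, 14.9]
finger_gap: 0.0003
finger_force: 7.3
```

```bash
python3 pth.py .85 .95 1.05 1.1 1.15
```

```text
[ 0.5057 -0.0864  0.2134] [ 3.14  -0.005 -0.07 ] [-5.7  0.9 14.9]
0.85 [-0.031 -0.001 -0.096  0.001 -0.003 -0.002]
0.95 [-0.02  -0.001  0.02   0.001 -0.003 -0.002]
1.05 [ 0.002 -0.002  0.135  0.001 -0.003 -0.002]
1.1 [ 0.017 -0.002  0.191  0.001 -0.003 -0.002]
1.15 [ 0.036 -0.002  0.247  0.001 -0.003 -0.002]
```

>>> step_arm(
  plan=[
    [[-0.015,0,0.03,0,0,0],[-0.01,0,0.06,0,0,0],[-0.005,0,0.09,0,0,0],[0,0,0.12,0,0,0],[0.005,0,0.15,0,0,0],[0.012,0,0.18,0,0,0],[0.02,0,0.21,0,0,0],[0.03,0,0.235,0,0,0],[0.035,0,0.245,0,0,0],[0.035,0,0.245,0,0,0]],
  ],
)

```text
t: 17.3
ee_pos: [0.5108, -0.0868, 0.1795]
tool_rot: [3.14, -0.002, -0.07]
contact_force: [-17.0, 3.2, 26.3]
finger_gap: -0.0002
finger_force: 13.2
```

```bash
python3 pth.py  1.1 1.15
```

```text
[ 0.5108 -0.0868  0.1795] [ 3.14e+00 -2.00e-03 -7.00e-02] [-17.    3.2  26.3]
1.1 [-0.016 -0.002 -0.035  0.001 -0.001 -0.002]
1.15 [ 0.003 -0.002  0.021  0.001 -0.001 -0.002]
```

>>> step_arm(
  plan=[
    [[0,0,0.01,0,0,0],[-0.005,0,0.02,0,0,0],[-0.005,0,0.02,0,0,0],[-0.005,0,0.02,0,0,0]],
  ],
)

```text
t: 17.63
ee_pos: [0.511, -0.0868, 0.1784]
tool_rot: [3.139, -0.005, -0.07]
contact_force: [-17.0, 3.6, 30.7]
finger_gap: 0.0002
finger_force: 15.9
```

```bash
python3 pth.py  1.1 1.15
python3 - <<'E'
from lev import *
p=imaging.capture("side");W=cloud(p)
q=sel(W,[.47,-.13,.1],[.56,-.06,.17]);print(len(q),q.min(0),q.max(0),ball(1.1),ball(1.15))
cv2.imwrite("pics/s4.png",cv2.resize(p["img"][150:290,260:430,::-1],None,fx=4,fy=4,interpolation=cv2.INTER_CUBIC))
E
```

```text
[ 0.511  -0.0868  0.1784] [ 3.139 -0.005 -0.07 ] [-17.    3.6  30.7]
1.1 [-0.017 -0.002 -0.042  0.001 -0.003 -0.002]
1.15 [ 0.001 -0.002  0.013  0.001 -0.003 -0.002]
196 [ 0.49744943 -0.1035026   0.12470345] [ 0.55958208 -0.08247343  0.16994228] [ 0.50843236 -0.08637733  0.14376089] [ 0.51119627 -0.0865609   0.13546188]
```

View pics/s4.png

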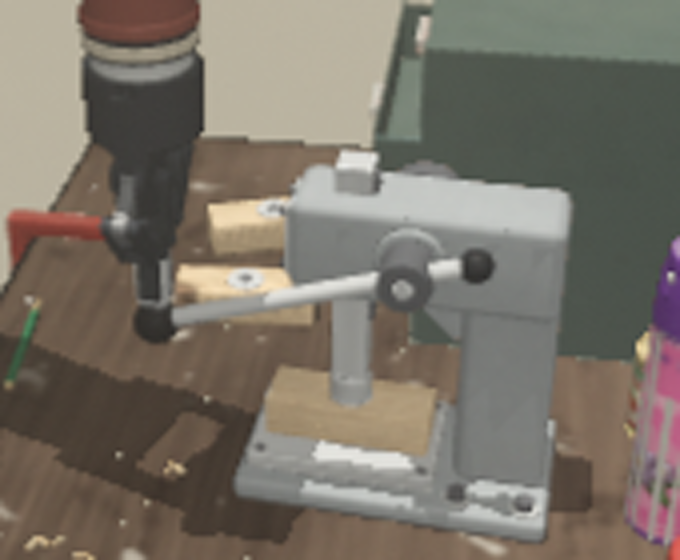

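>>> step_arm(
  plan=[
    [[-0.015,0,0.004,0,0,0],[-0.03,0,0.01,0,0,0],[-0.03,0,0.012,0,0,0],[-0.03,0,0.012,0,0,0]],
  ],
)

```text
t: 18.02
ee_pos: [0.5103, -0.0868, 0.1788]
tool_rot: [3.139, -0.017, -0.07]
contact_force: [-6.3, 4.8, 29.0]
finger_gap: 0.0001
finger_force: 15.2
```

```bash
python3 pth.py  1.1 1.15
```

```text
[ 0.5103 -0.0868  0.1788] [ 3.139 -0.017 -0.07 ] [-6.3  4.8 29. ]
1.1 [-0.012 -0.002 -0.04   0.002 -0.011 -0.002]
1.15 [ 0.006 -0.002  0.015  0.002 -0.011 -0.002]
```

```bash
python3 pth.py 1.05 .9 .75 .6 .45 .3 .15 0
```

```text
[ 0.5103 -0.0868  0.1788] [ 3.139 -0.017 -0.07 ] [-6.3  4.8 29. ]
1.05 [-0.027 -0.002 -0.097  0.002 -0.011 -0.002]
0.9 [-0.054 -0.001 -0.269  0.002 -0.011 -0.002]
0.75 [-0.054 -0.001 -0.444  0.002 -0.011 -0.002]
0.6 [-0.029 -0.    -0.617  0.002 -0.011 -0.002]
0.45 [ 0.022 -0.    -0.785  0.002 -0.011 -0.002]
0.3 [ 0.097 -0.    -0.942  0.002 -0.011 -0.002]
0.15 [ 0.195 -0.    -1.087  0.002 -0.011 -0.002]
0.0 [ 0.314 -0.    -1.216  0.002 -0.011 -0.002]
```

Second call's numbers are relative to the 0.45 pose.

>>> step_arm(
  plan=[
    [[-0.027,0,-0.1,0,-0.005,0],[-0.04,0,-0.18,0,-0.01,0],[-0.05,0,-0.27,0,-0.01,0],[-0.054,0,-0.36,0,-0.01,0],[-0.054,0,-0.445,0,-0.01,0],[-0.04,0,-0.53,0,-0.01,0],[-0.029,0,-0.62,0,-0.01,0],[0,0,-0.7,0,-0.01,0],[0.022,0,-0.785,0,-0.01,0]],
  ],
)

```text
t: 18.77
ee_pos: [0.5101, -0.0866, 0.2898]
tool_rot: [3.139, 0.005, -0.07]
contact_force: [2.8, -0.3, 3.9]
finger_gap: -0.0001
finger_force: 2.1
```

>>> step_arm(
  plan=[
    [[0.04,0,-0.08,0,0,0],[0.075,0,-0.16,0,0,0],[0.12,0,-0.23,0,0,0],[0.17,0,-0.3,0,0,0],[0.23,0,-0.37,0,0,0],[0.29,0,-0.43,0,0,0],[0.29,0,-0.5,0,0,0],[0.29,0,-0.65,0,0,0],[0.29,0,-0.7,0,0,0]],
  ],
)

```text
t: 19.52
ee_pos: [0.5539, -0.0895, 0.3944]
tool_rot: [3.14, 0.008, -0.07]
contact_force: [0.6, -0.5, 0.2]
finger_gap: 0.0002
finger_force: 0.0
```

>>> step_arm(
  plan=[
    [[-0.25,0,0,0,0,0],[-0.5,0,0,0,0,0],[-0.8,0,0,0,0,0],[-0.95,0,0,0,0,0],[-0.95,0,0,0,0,0],[-0.95,0,0,0,0,0]],
  ],
)

```text
t: 20.02
ee_pos: [0.411, -0.0793, 0.3932]
tool_rot: [3.14, 0.009, -0.071]
contact_force: [-0.1, 0.5, 0.2]
finger_gap: 0.0
finger_force: 0.0
```

Run:
```python
from lev import *
s,p,W=wcloud();print(s["ee_pos"],s["contact_force"],s["t"])
p=imaging.capture("side");S=cloud(p)
for n,X in(("wrist",W),("side",S)):
    q=sel(X,[.52,-.12,.29],[.6,-.07,.36]);print(n,"knob",len(q),q.max(0) if len(q) else 0)
    q=sel(X,[.565,-.085,.05],[.71,.005,.078]);print(" block",len(q),cv2.minAreaRect(np.float32(q[:,:2]*1000)),np.percentile(q[:,2],[2,50,98]))
    f=sel(X,[.625,-.055,.055],[.65,-.03,.075]);print(" nut z",len(f),np.percentile(f[:,2],[5,50,95]) if len(f) else 0)
    q=sel(X,[.5,-.2,.012],[.82,.08,.023]);print(" foot",cv2.minAreaRect(np.float32(q[:,:2]*1000)))
cv2.imwrite("pics/s5.png",cv2.resize(p["img"][150:290,260:430,::-1],None,fx=4,fy=4,interpolation=cv2.INTER_CUBIC))
```

```text
[ 0.4109539  -0.07926099  0.39321592] [-0.07548982  0.52956297  0.19397539] 20.0167
wrist knob 1084 [ 0.55672678 -0.07371879  0.33718343]
 block 902 ((606.0659790039062, -40.1196403503418), (42.00082778930664, 51.97096633911133), 86.11162567138672) [0.05143941 0.05933587 0.06118262]
 nut z 9 [0.05843974 0.05919057 0.06084716]
 foot ((604.2857055664062, -38.712642669677734), (119.81263732910156, 78.10450744628906), 85.77182006835938)
side knob 197 [ 0.59209307 -0.08362142  0.33570674]
 block 469 ((638.066162109375, -42.70032501220703), (47.424842834472656, 114.51110076904297), 85.64605712890625) [0.05102185 0.05890502 0.06228706]
 nut z 46 [0.05877515 0.06086851 0.06277951]
 foot ((672.3001708984375, -46.84857940673828), (119.8931884765625, 214.2809600830078), 86.00077819824219)
```

View pics/s5.png

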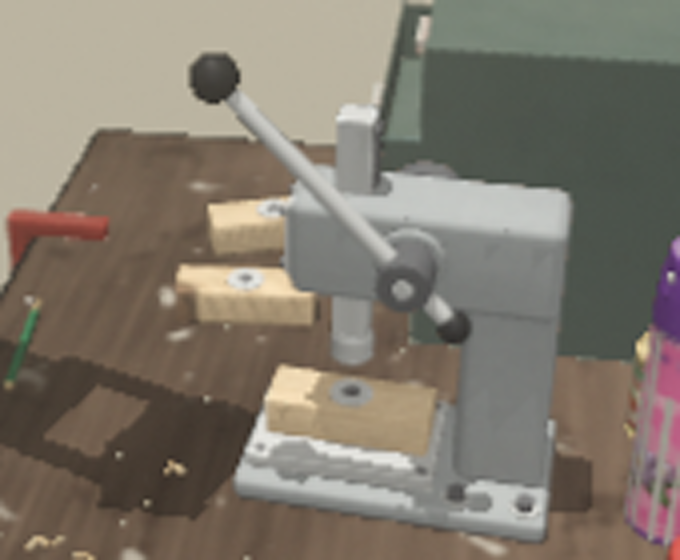

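```bash
python3 -c "
from h import *
print(bot.finish_job())"
```

```text
the job is handed in; nothing more can be done
None
```

The T-nut is driven home, with its flange reading about flush with the wood in the final camera check. The off-cut lies flat on the press bed, centred under the ram to about 1 mm. The lever has sprung back up, and I handed the job in at about 20 s; the hand-in returned no verdict.

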